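# Set the tilting inspection stage and hang a module on it

## Robot

A 6-joint arm with a two-finger parallel gripper is mounted at the origin on the work surface. World frame = base frame: x ahead of the robot, y to its left, z up, the work surface at z = 0. Lengths are in m, angles in rad, forces in N, time in s.
With the tool pointing down it reaches from about 0.35 to 0.775 m from the base axis. Payload 7.3 kg.
Tool frame: the origin (TCP) lies midway between the tips of the shut fingers; the grasp point (between the pads) lies 19 mm behind it (tcp_to_grasp is the distance from the TCP to the grasp point, in m); z points along the fingers, y is the line along which they close (so a half turn about z gives the same grasp; the last joint's range is limited). The gripper opens to 92 mm and grips with 3 to 60 N. Pads are 19 mm wide; open, the fingers measure 130 mm over their backs; the gripper's body (75 mm by 190 mm) begins 47 mm behind the grasp point.
Start: joints at [1.187, 0.342, 1.524, -0, 1.275, -0.146], TCP at [0.124, 0.51, 0.227] pointing down, gripper open.
Joint ranges: [-2.53, 2.53], [-0.77, 2.02], [0.04, 2.7], [-1, 4.14], [0.28, 2.66], [-3.11, 3.11]. Speed limits (rad/s): [2.57, 2.57, 3.14, 3.14, 3.14, 3.14].

## Interface

Orientations are given as [roll, pitch, yaw] about the fixed x, y, z axes, in that order (R = Rz(yaw) Ry(pitch) Rx(roll)).
In Python, from cell import observe, read_camera, calibration, hand_in, tcp_to_grasp gives the robot as it stands.
- The arm moves only by the tool send_rows, never from a script. Its argument "targets" is a list of rows, each a list of 5 numbers: the opening, from 0 (shut) to 1 (fully open), then the shift along the world's x, y, z in m, then the turn about the world's z in rad. A call has 1 to 5 rows; each row shifts and turns the commanded pose from where the row before left it; what a row does not reach is not made up. A row lasts 1/10 s, in which the tool goes at most 50 mm and 8.59 degrees, less where a joint would pass 70% of its speed; a pose out of reach is approached as far as the arm can. A call is refused whole if a number of a shift passes 0.05 or a number of a turn 0.15, either way. A call with a gripper value outside its range is refused whole. The fingers move at their own pace and stop on an object; "grip_force" is the grip in N (left out, the last holds). Time passes only in rows, so rows that do not move let the fingers close. It gives the time, the measured TCP pose, the force, the opening and the grip force at its end, in the units of the state.
- observe(): the state, without advancing time (a new reading comes with each control period).
- read_camera(name): name is "scene" or "top" or "wrist"; returns (picture, depth): 480x640x3 uint8, red, green, blue; 480x640 float32, m along the optical axis (not along the pixel's ray), 0 where there is no reading.
- calibration(name): a dict with "intrinsics" (3x3 intrinsics, pixels), "world_to_cam" (4x4, takes a point from world to camera coordinates); the wrist camera has in their place "hand_eye" (4x4, takes a point from camera to tool coordinates, whose origin is the TCP and whose axes are the flange's). Camera axes: x right, y up, looking along -z (the intrinsics and any distortion apply to the point x, -y, -z); pixel columns grow to the right and rows downward; lengths in m; the calibration is good to about 2 mm. A picture is of the moment at which its call begins: read the wrist's pose just before it. calibration takes no time and is no camera call.
- hand_in(): hands the job in; it is judged then, once.
The state is a dict: "time": time; "qpos": joint angles; "qvel": joint speeds; "joint_efforts": joint torques, N m; "tool_pos": TCP position; "tool_rot": TCP orientation; "contact_force": force on the tool from outside, world axes, zero at the start; "torque": the same for the moment, N m; "opening": finger opening in m; "grip_force": force on a finger pad.
Only numpy, scipy, OpenCV 4.12 (cv2) and the standard library are available. Lean on these libraries where they do the work, as an engineer would, in place of code of your own. Each camera call takes 0.05 s, during which the arm holds its last target. There are 200 camera calls.

## Task

Get the long converter module ready for inspection at a slant: first fold the plate of the tilting stage down to 40 degrees and let go of it, then hang the module by its eye on the plate's stud, component side up, lying flat against the plate and hanging straight down the slope. The plate must still stand at 40 degrees when you finish; leave the other things on the bench where they are.

Things in the scene. Friction and masses are not known exactly. Their poses are not given: they have to be found in the camera images.
- stand: Tilting inspection stage: heavy fixed grey base 200 x 160 x 12 mm, two hinge cheeks 63 mm high (outer faces y = +-77 mm). Origin: centre of the underside, on the bench; x from the hinge end to the far end, z up; hinge axis along y at x = -85, z = 45 mm. A knob at the hinge reaches y = 101 mm.
- scale (a point): Centre (on the hinge axis) of the fixed upright quadrant scale on the stage's -y side, 78 mm from its middle: radius 64 to 87 mm, a dark tick every 10 degrees from 0 (level) to 90 (upright), longer at 0, 30, 60 and 90. A steel pointer on the plate's side shows the plate's angle. Axes as stand.
- tilt (a joint): Angle of the hinged plate above level, rad: 0 level over the base, 1.571 upright; stops at 0 and 1.5; starts at 60 to 80 degrees. 40 degrees is 0.698. Stiff hinge, friction 0.9 N m: 3 to 6 N at the pull bar moves it and it stays where left. Plate 0.4 kg, 155 mm long (10 to 165 mm from the hinge axis), 130 mm wide, 8 mm thick (centred on the hinge axis), black rubber upper face.
- tilt_hinge (a point): Middle of the plate's hinge axis. Its axes turn with the plate: x along the plate from hinge to free edge, y along the hinge axis, z out of the upper face; with the plate level they are those of stand.
- tilt_bar (a point): Middle of the plate's pull bar: round steel, 10 mm diameter, 84 mm long along y, in the plane of the plate beyond its free edge, 197 mm from the hinge axis, on two arms of 10 mm diameter at y = +-42 mm. The opening between bar and plate edge is 27 mm by 74 mm. Axes as tilt_hinge.
- stud (a point): Foot of the steel stud on the plate's upper face, 140 mm from the hinge axis, midway across, 4 mm above the plane through the hinge axis. Stud 8 mm diameter, 16 mm long, chamfered tip, square to the plate (along z). Axes as tilt_hinge.
- module: Long converter module, 0.1 to 0.2 kg: aluminium base 110 x 44 x 6 mm under a green board (8 mm together; components between the long edges up to 21 mm), at its +x end a bare tongue 32 x 32 x 6 mm with the eye. Lies board up on the bench. Origin: centre of the underside of the 110 x 44 mm base; x along it to the eye, y across, z up. Grip by the long edges, 44 mm apart.
- eye (a point): Centre of the hanging eye, on the module's underside: a round through hole of 13 mm diameter in the 6 mm thick tongue, 70 mm from the module's origin along its x. Same axes as the module.
- short_module: Bystander: a shorter, wider module with no tongue and no eye, 78 x 62 mm, 28 mm high with a finned heat sink. Origin: centre of its underside.
- dispenser: Bystander: white solvent dispenser bottle with dark steel pump dish, 72 mm diameter, 114 mm high. Origin: centre of its underside.
- tin: Bystander: flat round metal tin, 62 mm diameter, 25 mm high. Origin: centre of its underside.
Things that resemble listed ones, but are neither listed nor needed, are in the scene too. Leave any pink or turquoise look-alike of the module alone.

How it is judged:
By the outcome, as a careful person would: the job done as asked, in the order asked, and still so for the second after the job is handed in, with the robot touching nothing.
It also fails if it takes over 58 s, if anything falls off the work surface, if the arm or the gripper's body presses on something with over 40 N, if the wrist force passes 120 N, or if a joint passes its speed limit or range.

## Working session

There is one attempt and no reset: what is moved stays moved. The work goes in short steps, Python scripts to look and compute and a tool call to move; the robot and the scene stay as the last step left them, time stands still between calls to the robot, and variables do not carry over. Pictures are saved under pics/ and viewed, at most 10 in all, crops included, and the job is handed in when it is done.

Besides the shell and the picture viewer there is one more tool, called after ">>>" as name([rows], argument=value, ...), one row to a line, values as JSON. send_rows: Moves the arm, as the interface text tells. Its arguments: {"type":"object","properties":{"targets":{"type":"array","items":{"type":"array","items":{"type":"number"}}},"grip_force":{"type":"number"}},"required":["targets"]}

```bash
mkdir -p pics
cat > h.py <<'E'
import numpy as np, cv2
from cell import observe, read_camera, calibration, hand_in, tcp_to_grasp
from scipy.spatial.transform import Rotation as Rn
def snap(cam,fn=None):
    s=observe(); im,d=read_camera(cam); 
    if fn: cv2.imwrite('pics/'+fn,im[:,:,::-1])
    return s,im,d
def c2w(cam,s):
    c=calibration(cam)
    if cam=='wrist':
        T=np.eye(4);T[:3,:3]=Rn.from_euler('xyz',s['tool_rot']).as_matrix() if len(s['tool_rot'])==3 else None
        T[:3,3]=s['tool_pos'];return T@c['hand_eye']
    return np.linalg.inv(c['world_to_cam'])
def world(cam,s,u,v,z=None,depth=None):
    c=calibration(cam);K=np.array(c['intrinsics']);T=c2w(cam,s)
    dist=np.array(c.get('distortion',np.zeros(5)),float)
    p=cv2.undistortPoints(np.array([[[u,v]]],float),K,dist)[0,0]
    r=np.array([p[0],-p[1],-1.])
    if depth is not None: return (T@np.r_[r*depth,1])[:3]
    o=T[:3,3];w=T[:3,:3]@r
    return o+w*(z-o[2])/w[2]
def cloud(cam,s,d):
    c=calibration(cam);K=np.array(c['intrinsics']);T=c2w(cam,s)
    v,u=np.mgrid[:480,:640];dist=np.array(c.get('distortion',np.zeros(5)),float)
    p=cv2.undistortPoints(np.stack([u,v],-1).reshape(-1,1,2).astype(float),K,dist).reshape(480,640,2)
    P=np.stack([p[...,0]*d,-p[...,1]*d,-d,np.ones_like(d)],-1)
    return (P@T.T)[...,:3]
E
python3 - <<'E'
from h import *
s,a,_=snap('top','top.png'); s2,b,_=snap('scene','scene.png')
print(observe()); print(calibration('top').keys(), calibration('wrist').keys(), tcp_to_grasp)
print(calibration('top'));print(calibration('scene'));print(calibration('wrist'))
E
```

```text
{'time': 0.1, 'qpos': array([ 1.18700617e+00,  3.42625130e-01,  1.52490040e+00,  7.86595630e-06,
        1.27537617e+00, -1.46001125e-01]), 'qvel': array([-7.87960652e-05,  7.64449456e-05, -1.49786208e-03, -1.49274593e-04,
       -1.74206687e-03, -8.77651734e-04]), 'joint_efforts': array([ 2.80667809e-03, -4.32009101e+01, -2.44696784e+01,  7.20883347e-02,
        5.25208097e-02, -6.68437065e-05]), 'tool_pos': array([0.1235118 , 0.50990867, 0.2261363 ]), 'tool_rot': array([-3.14029862e+00, -1.97886928e-04,  2.90380120e+00]), 'contact_force': array([ 0.31401674, -0.52743338, -0.28337482]), 'torque': array([-0.05841588,  0.01842158, -0.03314191]), 'grip_force': 0.0, 'opening': 0.0914577413954353}
dict_keys(['intrinsics', 'world_to_cam']) dict_keys(['intrinsics', 'hand_eye']) 0.0188
{'intrinsics': array([[455.12232454,   0.        , 312.8314192 ],
       [  0.        , 455.12232454, 238.20658685],
       [  0.        ,   0.        ,   1.        ]]), 'world_to_cam': array([[ 0.02023489, -0.99963368,  0.01797376,  0.04525405],
       [ 0.98654247,  0.02288085,  0.1618963 , -0.5521989 ],
  
[... 377 characters left out ...]
-0.80532408, -0.01356541,  0.59267959,  0.38849176],
       [ 0.59222783,  0.02681961,  0.8053241 , -1.74863696],
       [ 0.        ,  0.        ,  0.        ,  1.        ]])}
{'intrinsics': array([[350.23005145,   0.        , 317.67655584],
       [  0.        , 350.23005145, 236.88091557],
       [  0.        ,   0.        ,   1.        ]]), 'hand_eye': array([[ 5.35728375e-04,  9.66555496e-01,  2.56456988e-01,
         6.78491584e-02],
       [ 9.99999765e-01, -6.27274710e-04,  2.75163370e-04,
         1.10104188e-03],
       [ 4.26829650e-04,  2.56456780e-01, -9.66555605e-01,
        -1.59303950e-01],
       [ 0.00000000e+00,  0.00000000e+00,  0.00000000e+00,
         1.00000000e+00]])}
```

View pics/top.png

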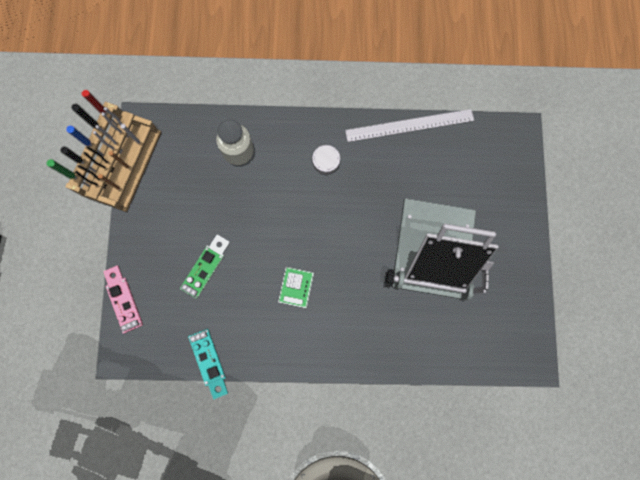

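View pics/scene.png

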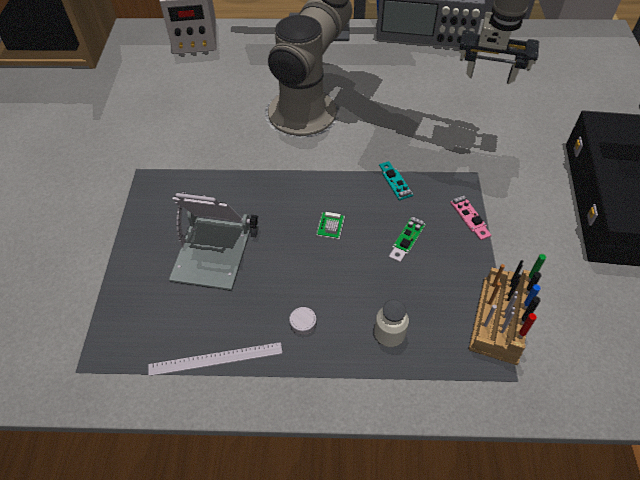

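The two overview pictures show these candidates in the top view:
- Green board with a bare tongue, at (205,266), tongue tip near (220,242). This matches the description of the module.
- Pink look-alike at (122,300).
- Turquoise look-alike at (208,365).
- Short green module at (296,287), with no tongue.

I choose the green one with the tongue. The stage is at about (440,250), with its hinge end toward the robot, the knob at (390,279), and the pull bar at (468,232).

Run:
```python
from h import *
s,im,d=snap('top'); P=cloud('top',s,d)
b=im[:,:,::-1]
A=cv2.resize(b[190:310,378:508],None,fx=4,fy=4,interpolation=3)
B=cv2.resize(b[228:303,172:237],None,fx=4,fy=4,interpolation=3)
C=np.zeros((480,790,3),np.uint8);C[:,:520]=A;C[:300,525:785]=B
cv2.imwrite('pics/c1.png',C)
np.save('P.npy',P)
# plate plane: black pixels
reg=np.zeros((480,640),bool);reg[240:285,410:492]=1
g=im.max(2)
m=reg&(g<45)&(d>0)&(P[...,2]>.05)
pts=P[m];
for _ in range(4):
    c=pts.mean(0);n=np.linalg.svd(pts-c,full_matrices=False)[2][2];r=(pts-c)@n;pts=pts[abs(r)<max(.002,2*r.std())] if abs(r).max()>.004 else pts
n*=np.sign(n[2]);print(len(pts),c,n,'tilt',np.degrees(np.arccos(n[2])),'yaw',np.degrees(np.arctan2(-n[1],-n[0])),r.std())
# module green
hsv=cv2.cvtColor(im,cv2.COLOR_RGB2HSV)
gm=(hsv[...,0]>50)&(hsv[...,0]<75)&(hsv[...,1]>100)
rg=np.zeros_like(gm);rg[225:305,170:240]=1
q=P[gm&rg&(d>0)];print(len(q),q.mean(0),np.percentile(q[:,2],[5,50,95]))
hull=cv2.minAreaRect(q[:,:2].astype(np.float32));print(hull)
```

```text
2379 [ 0.49385128 -0.20305241  0.13074037] [-0.89157521  0.13197004  0.43321767] tilt 64.32806411787932 yaw -8.419726277191579 0.0008727206297635995
546 [0.48188289 0.29381802 0.00817085] [0.00475741 0.00781899 0.01176575]
((0.48069608211517334, 0.29599201679229736), (0.04203103855252266, 0.09584671258926392), 60.49264144897461)
```

View pics/c1.png

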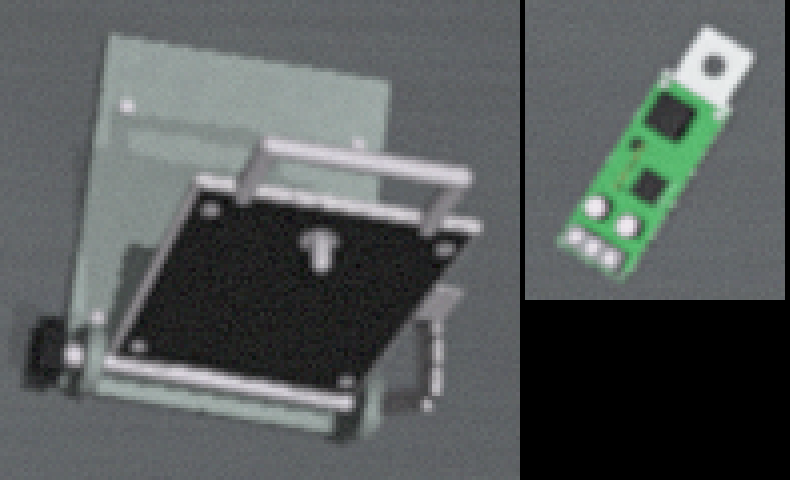

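The close crop confirms the choice: a green board with a bare tongue and a round eye at (713,65) in the crop, which is (219,244) in the top view. The stage plate stands near 64° with its black face toward the robot. The bar runs from (265,147) to (470,178) in the crop, and the stud is near (320,245).

Run:
```python
from h import *
s=observe()
f=lambda x,y,z:world('top',s,378+x/4,190+y/4,z)
g=lambda x,y,z:world('top',s,172+(x-525)/4,228+y/4,z)
fl=f(108,35,.012);fr=f(391,80,.012);print('far corners',fl,fr,np.linalg.norm(fl-fr))
e=fl-fr;yaw=np.arctan2(-e[0],e[1]);print('yaw',np.degrees(yaw))
X=np.array([np.cos(yaw),np.sin(yaw),0]);mid=(fl+fr)/2;print('origin',mid-.1*X,'hinge',mid-.185*X)
c=np.array([0.49385128,-0.20305241,0.13074037]);n=np.array([-0.89157521,0.13197004,0.43321767])
# hinge line from plane: point on plane upper face
for psi in (np.radians(-8.42),yaw):
  X=np.array([np.cos(psi),np.sin(psi),0])
  hz=.045; h0=c-n*.004 ; t=np.arccos(n[2]); u=X*np.cos(t)+np.array([0,0,np.sin(t)])
  k=(h0[2]-hz)/u[2]; print('hinge line via plane',h0-k*u,'dist along',k)
eye=g(713,65,.006);t1=g(560,240,.008);t2=g(625,280,.008);h1=g(667,72,.008);h2=g(730,110,.008)
print('eye',eye,'tail',(t1+t2)/2,'head',(h1+h2)/2)
for a,b in((t1,h1),(t2,h2)):print(np.linalg.norm(a-b),np.degrees(np.arctan2(*(b-a)[1::-1])))
print(np.linalg.norm(t1-t2),np.linalg.norm(h1-h2),'centre',(t1+t2+h1+h2)/4)
v=eye-(t1+t2)/2;print(np.degrees(np.arctan2(v[1],v[0])),np.linalg.norm(v[:2]))
b1=world('top',s,378+265/4,190+147/4,.222);b2=world('top',s,378+470/4,190+178/4,.222);print('bar',b1,b2,np.linalg.norm(b1-b2))
```

```text
far corners [ 0.6504871  -0.14723769  0.012     ] [ 0.62860855 -0.30527288  0.012     ] 0.15954245034997494
yaw -7.881985024122445
origin [ 0.54049256 -0.21254197  0.012     ] hinge [ 0.45629559 -0.20088566  0.012     ]
hinge line via plane [ 0.45747341 -0.1976676   0.045     ] dist along 0.09320813731236065
hinge line via plane [ 0.45741965 -0.19804294  0.045     ] dist along 0.09320813731236065
eye [0.53922989 0.26217709 0.006     ] tail [0.4316497  0.32063676 0.008     ] head [0.52443302 0.26893339 0.008     ]
0.1061860614026564 -29.35919933885155
0.10624902679031248 -28.898290081676826
0.041578409935848305 0.04072340971883132 centre [0.47804136 0.29478507 0.008     ]
-28.51990357768735 0.12243786051963679
bar [ 0.54743789 -0.16863593  0.222     ] [ 0.53582142 -0.25792899  0.222     ] 0.09004550619240789
```

>>> send_rows([
  [0.5,0.028,-0.035,0.01,-0.075],
  [0.5,0.028,-0.035,0.01,-0.075],
  [0.5,0.028,-0.035,0.01,-0.075],
  [0.5,0.028,-0.035,0.01,-0.075],
  [0.5,0.028,-0.035,0.01,-0.075],
])

```text
time: 0.65
tool_pos: [0.2643, 0.3337, 0.277]
tool_rot: [-3.142, 0.0, 2.526]
contact_force: [-0.5, 0.3, -0.2]
opening: 0.0565
grip_force: 0.0
```

>>> send_rows([
  [0.5,0.028,-0.035,0.01,-0.075],
  [0.5,0.028,-0.035,0.01,-0.075],
  [0.5,0.028,-0.035,0.01,-0.075],
  [0.5,0.028,-0.035,0.01,-0.075],
  [0.5,0.028,-0.035,0.01,-0.075],
])

```text
time: 1.15
tool_pos: [0.4043, 0.1586, 0.3271]
tool_rot: [3.141, -0.0, 2.151]
contact_force: [0.8, 1.3, 0.2]
opening: 0.0458
grip_force: 0.0
```

>>> send_rows([
  [0.5,0.014,-0.037,0.0,-0.072],
  [0.5,0.014,-0.037,0.0,-0.072],
  [0.5,0.014,-0.037,0.0,-0.072],
  [0.5,0.014,-0.037,0.0,-0.072],
  [0.5,0.014,-0.037,0.0,-0.072],
])

```text
time: 1.65
tool_pos: [0.4738, -0.0264, 0.3266]
tool_rot: [-3.141, -0.0, 1.791]
contact_force: [0.6, -0.1, -0.9]
opening: 0.0459
grip_force: 0.0
```

>>> send_rows([
  [0.5,0.014,-0.037,0.0,-0.072],
  [0.5,0.014,-0.037,0.0,-0.072],
  [0.5,0.014,-0.037,0.0,-0.072],
  [0.5,0.014,-0.037,0.0,-0.072],
  [0.5,0.014,-0.037,0.0,-0.072],
])

```text
time: 2.15
tool_pos: [0.5439, -0.2113, 0.3264]
tool_rot: [-3.141, -0.0, 1.431]
contact_force: [0.8, 0.6, -0.2]
opening: 0.0461
grip_force: 0.0
```

>>> send_rows([
  [0.5,0,0,0,0],
  [0.5,0,0,0,0],
  [0.5,0,0,0,0],
])

```text
time: 2.45
tool_pos: [0.5434, -0.2089, 0.3267]
tool_rot: [-3.141, -0.0, 1.435]
contact_force: [-0.1, -1.1, 0.9]
opening: 0.0456
grip_force: 0.0
```

Run:
```python
from h import *
s,im,d=snap('wrist','w1.png');print(s['tool_pos'],s['tool_rot'],s['time'],s['opening'])
```

```text
[ 0.54339821 -0.20887523  0.32668108] [-3.14119193e+00 -4.92870269e-04  1.43498140e+00] 2.45 0.04563600723873407
```

View pics/w1.png

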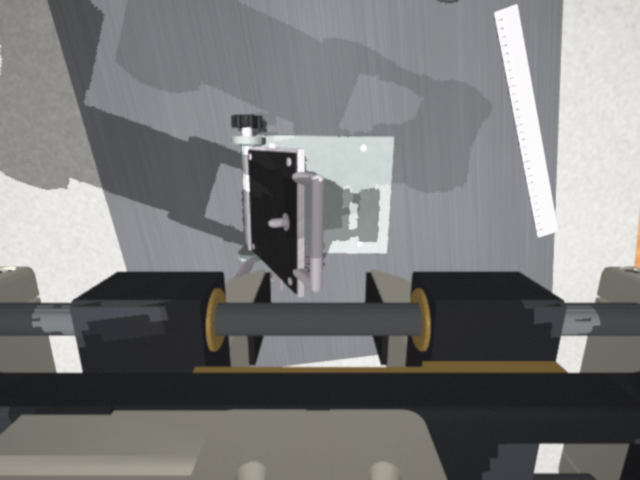

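The wrist view shows the bar from about (312,178) to (318,288), lying between the two fingers (inner faces near columns 255 and 380). The stud is at (278,222). I'll check the bar's position from depth.

Run:
```python
from h import *
s,im,d=snap('wrist');P=cloud('wrist',s,d)
for (u,v) in ((312,188),(314,210),(316,240),(318,270),(319,284)):
    w=[P[v,x] for x in range(u-8,u+9) if d[v,x]>0 and abs(P[v,x,2]-.2265)<.01]
    w=np.array(w);print(u,v,len(w),w.mean(0) if len(w) else None, d[v,u])
c=P[225:245,262:272].reshape(-1,3);print(c.mean(0))
g=im.max(2);m=np.zeros((480,640),bool);m[165:270,250:295]=1
m&=(g<60)&(d>0)&(P[...,2]>.05);pts=P[m]
for _ in range(5):
    c=pts.mean(0);n=np.linalg.svd(pts-c,full_matrices=False)[2][2];r=abs((pts-c)@n);pts=pts[r<max(.0015,2*r.std())]
n*=np.sign(n[2]);print(len(pts),c,n,'tilt',np.degrees(np.arccos(n[2])),'yaw',np.degrees(np.arctan2(-n[1],-n[0])),r.std())
```

```text
312 188 11 [ 0.54768936 -0.1705096   0.22772085] 0.2571115
314 210 13 [ 0.54619774 -0.18687095  0.2278132 ] 0.2608196
316 240 13 [ 0.54304852 -0.20986795  0.22806725] 0.26655594
318 270 12 [ 0.53934988 -0.23400401  0.2278741 ] 0.27426377
319 284 11 [ 0.53815204 -0.2456508   0.22801743] 0.2764952
[ 0.48712946 -0.224936    0.12435115]
4062 [ 0.49845031 -0.20168304  0.13863531] [-0.89190605  0.13173885  0.4326066 ] tilt 64.3669046284213 yaw -8.402113844399642 0.00014067029945608002
```

>>> send_rows([
  [0.5,0,-0.002,-0.04,0],
  [0.5,0,-0.002,-0.04,0],
  [0.5,0,0,-0.025,0],
  [0.5,0,0,-0.01,0],
  [0.5,0,0,0,0],
])

```text
time: 3.05
tool_pos: [0.5433, -0.2129, 0.2112]
tool_rot: [-3.14, -0.001, 1.435]
contact_force: [-0.2, -0.6, 0.6]
opening: 0.0459
grip_force: 0.0
```

>>> send_rows([
  [0.0,0,0,0,0],
  [0.0,0,0,0,0],
  [0.0,0,0,0,0],
  [0.0,0,0,0,0],
  [0.0,0,0,0,0],
], grip_force=20)

```text
time: 3.55
tool_pos: [0.5431, -0.2137, 0.2119]
tool_rot: [-3.14, 0.0, 1.434]
contact_force: [-4.7, 0.7, -1.8]
opening: 0.0109
grip_force: 2.5
```

>>> send_rows([
  [0.0,0,0,0,0],
  [0.0,0.0131,-0.0018,-0.007,0],
  [0.0,0.0144,-0.002,-0.0092,0],
  [0.0,0.0135,-0.0019,-0.0105,0],
  [0.0,0.0126,-0.0018,-0.0116,0],
])

```text
time: 4.05
tool_pos: [0.5973, -0.2218, 0.1733]
tool_rot: [-3.141, 0.001, 1.433]
contact_force: [-4.6, -2.1, 1.8]
opening: 0.0091
grip_force: 20.0
```

>>> send_rows([
  [0.0,0.0115,-0.0016,-0.0127,0],
  [0.0,0,0,0,0],
  [0.0,0,0,0,0],
])

```text
time: 4.35
tool_pos: [0.609, -0.2234, 0.1601]
tool_rot: [3.141, 0.001, 1.434]
contact_force: [2.2, -4.1, -5.1]
opening: 0.0092
grip_force: 20.0
```

```bash
cat >> h.py <<'E'
def tilt(show=None):
    s,im,d=snap('top',show);P=cloud('top',s,d)
    h=np.array([.4568,-.1995,.045]);a=np.radians(-8.1)
    X=np.array([np.cos(a),np.sin(a),0]);Y=np.array([-np.sin(a),np.cos(a),0])
    q=P-h;x=q@X;y=q@Y;z=q[...,2]
    m=(im.max(2)<50)&(d>0)&(abs(y)<.055)&(np.hypot(x,z)<.155)&(np.hypot(x,z)>.03)&(z>.01)
    pts=P[m]
    for _ in range(6):
        c=pts.mean(0);n=np.linalg.svd(pts-c,full_matrices=False)[2][2];r=abs((pts-c)@n);pts=pts[r<max(.0015,2*r.std())]
    n*=np.sign(n[2]);t=np.arccos(n[2])
    return len(pts),c,n,'tilt',np.degrees(t),'yaw',np.degrees(np.arctan2(-n[1],-n[0])),'off',(c-h)@n
E
python3 - <<'E'
from h import *
for _ in range(2):print(tilt())
s=observe();print(s['tool_pos'],s['contact_force'],s['opening'],s['grip_force'])
E
```

```text
(1491, array([ 0.5225708 , -0.19515401,  0.101907  ]), array([-0.62068905,  0.09317031,  0.77850138]), 'tilt', np.float64(38.87643323158737), 'yaw', np.float64(-8.536809767910395), 'off', np.float64(0.0038838826287908644))
(1513, array([ 0.52367888, -0.19512034,  0.10294296]), array([-0.62277682,  0.09430421,  0.77669541]), 'tilt', np.float64(39.04100222872661), 'yaw', np.float64(-8.610619877555413), 'off', np.float64(0.0037664298907184976))
[ 0.60860623 -0.22334701  0.16070522] [ 1.55023019 -4.50231149 -5.55243272] 0.00942253124644728 20.017724633216858
```

>>> send_rows([
  [0.5,0,0,0,0],
  [0.5,0,0,0,0],
  [0.5,0,0,0.02,0],
  [0.5,0,0,0.045,0],
  [0.5,0,0,0.045,0],
])

```text
time: 4.95
tool_pos: [0.608, -0.2219, 0.2721]
tool_rot: [-3.14, -0.001, 1.434]
contact_force: [2.0, -1.1, 0.7]
opening: 0.0436
grip_force: 0.0
```

>>> send_rows([
  [0.5,-0.02,0.0,0.03,0],
  [0.5,-0.02,0.0,0,0],
  [0.5,0,0,0,0],
  [0.5,0,0,0,0],
])

```text
time: 5.35
tool_pos: [0.5687, -0.2224, 0.3011]
tool_rot: [3.141, -0.0, 1.434]
contact_force: [0.2, 0.3, 0.5]
opening: 0.0459
grip_force: 0.0
```

Run:
```python
from h import *
print(tilt());print(tilt())
s,im,d=snap('wrist');print(s['tool_pos'],s['contact_force'],s['time'])
P=cloud('wrist',s,d)
h=np.array([.4568,-.1995,.045]);a=np.radians(-8.1)
X=np.array([np.cos(a),np.sin(a),0]);Y=np.array([-np.sin(a),np.cos(a),0])
q=P-h;x=q@X;y=q@Y;z=q[...,2]
m=(im.max(2)<60)&(d>0)&(abs(y)<.055)&(np.hypot(x,z)<.155)&(np.hypot(x,z)>.03)&(z>.01)
pts=P[m]
for _ in range(6):
    c=pts.mean(0);n=np.linalg.svd(pts-c,full_matrices=False)[2][2];r=abs((pts-c)@n);pts=pts[r<max(.0015,2*r.std())]
n*=np.sign(n[2]);print(len(pts),c,n,np.degrees(np.arccos(n[2])),np.degrees(np.arctan2(-n[1],-n[0])),(c-h)@n)
A=im[:,:,::-1];A=A[100:330,200:460]
cv2.imwrite('pics/w2.png',cv2.resize(A,None,fx=2.6,fy=2.6,interpolation=3));np.save('P2.npy',P)
```

```text
(2118, array([ 0.5259301 , -0.20979301,  0.10671348]), array([-0.62489132,  0.09353763,  0.77508809]), 'tilt', np.float64(39.186979804009844), 'yaw', np.float64(-8.51318340826), 'off', np.float64(0.0036718021059416583))
(2134, array([ 0.52569065, -0.20962107,  0.10648075]), array([-0.62494261,  0.09099665,  0.77534918]), 'tilt', np.float64(39.16329912641324), 'yaw', np.float64(-8.28450326262013), 'off', np.float64(0.003695363443544672))
[ 0.56907882 -0.22248889  0.30001539] [-0.5942831   0.72470543 -0.46811726] 5.45
8880 [ 0.52955175 -0.20741755  0.1095215 ] [-0.62415287  0.09269317  0.77578423] 39.12381217967926 -8.447275394349383 0.0039126496651180264
```

View pics/w2.png

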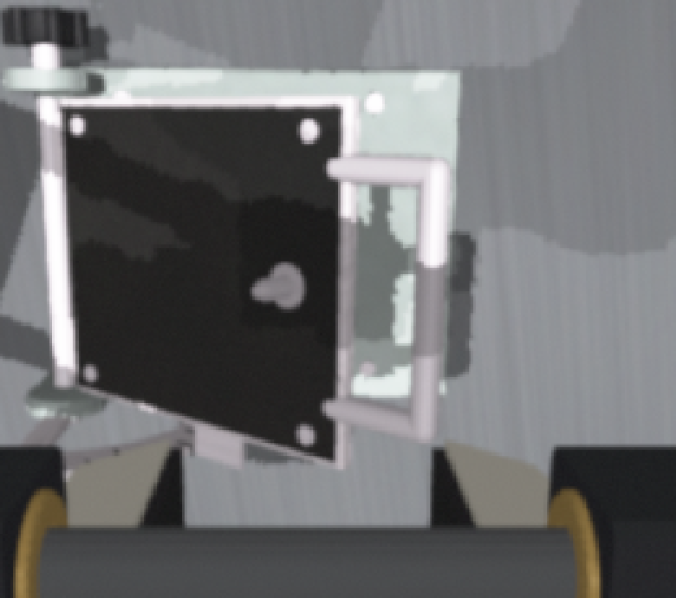

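The crop shows the plate folded down and the bar free. The stud tip is at (262,290) and its foot is at (290,285). Depth from both cameras gives 39.15°, so I'll regrip the bar and raise it about 3 mm.

>>> send_rows([
  [0.5,0.039,0,0.0,0],
  [0.5,0,0,-0.045,0],
  [0.5,0,0,-0.05,0],
  [0.5,0,0,-0.035,0],
  [0.5,0,0,-0.012,0],
])

```text
time: 6.0
tool_pos: [0.606, -0.2215, 0.1532]
tool_rot: [-3.133, -0.003, 1.434]
contact_force: [-0.0, 0.6, 0.6]
opening: 0.0457
grip_force: 0.0
```

>>> send_rows([
  [0.0,0,0,0,0],
  [0.0,0,0,0,0],
  [0.0,0,0,0,0],
  [0.0,0,0,0,0],
  [0.0,0,0,0,0],
])

```text
time: 6.5
tool_pos: [0.6082, -0.2231, 0.1601]
tool_rot: [3.139, 0.001, 1.434]
contact_force: [0.5, 1.3, 0.9]
opening: 0.0103
grip_force: 1.6
```

Run:
```python
from h import *
print(tilt());s=observe();print(s['tool_pos'],s['contact_force'],s['opening'],s['grip_force'])
```

```text
(1499, array([ 0.52260364, -0.19465617,  0.10222337]), array([-0.62247859,  0.09210158,  0.77719862]), 'tilt', np.float64(38.9952051577024), 'yaw', np.float64(-8.416388419619828), 'off', np.float64(0.003958688506628824))
[ 0.60861376 -0.2231676   0.16009503] [ 1.17482484 -0.16180244  2.85411455] 0.009023226585334486 20.000233948230743
```

>>> send_rows([
  [0.0,-0.001,0,0.0013,0],
  [0.0,-0.0012,0.0003,0.0015,0],
  [0.0,0,0,0,0],
  [0.0,0,0,0,0],
])

```text
time: 6.95
tool_pos: [0.6068, -0.2229, 0.1622]
tool_rot: [3.138, 0.001, 1.434]
contact_force: [4.1, -1.0, 0.4]
opening: 0.009
grip_force: 20.0
```

Run:
```python
from h import *
print(tilt());s=observe();print(s['tool_pos'],s['contact_force'],s['opening'],s['grip_force'])
```

```text
(1505, array([ 0.52200319, -0.19454679,  0.10329579]), array([-0.63478348,  0.09565458,  0.76674646]), 'tilt', np.float64(39.937383574214365), 'yaw', np.float64(-8.569342542081845), 'off', np.float64(0.003781984331332924))
[ 0.60685963 -0.22289504  0.16223063] [ 5.23173395 -0.57816446 -0.74784414] 0.009203521646578795 19.998950958251953
```

>>> send_rows([
  [0.5,0,0,0,0],
  [0.5,0,0,0,0],
  [0.5,0,0,0.02,0],
  [0.5,0,0,0.045,0],
  [0.5,0,0,0.045,0],
])

```text
time: 7.5
tool_pos: [0.6045, -0.2222, 0.2718]
tool_rot: [-3.138, -0.001, 1.434]
contact_force: [1.4, -1.2, 0.7]
opening: 0.0433
grip_force: 0.0
```

>>> send_rows([
  [0.7,-0.008,0.02,0.03,0.1],
  [0.8,-0.0085,0.0453,0,0.11],
  [0.8,-0.0085,0.0453,0,0.11],
  [0.8,-0.0085,0.0453,0,0.11],
  [0.8,-0.0085,0.0453,0,0.11],
])

```text
time: 8.0
tool_pos: [0.5624, -0.0198, 0.3015]
tool_rot: [-3.141, -0.0, 1.978]
contact_force: [0.8, -0.1, -0.9]
opening: 0.0729
grip_force: 0.0
```

>>> send_rows([
  [0.8,-0.0085,0.0453,-0.01,0.11],
  [0.8,-0.0085,0.0453,-0.01,0.11],
  [0.8,-0.0085,0.0453,-0.01,0.11],
  [0.8,-0.0085,0.0453,-0.01,0.11],
  [0.8,-0.0085,0.0453,-0.01,0.11],
])

```text
time: 8.5
tool_pos: [0.52, 0.2066, 0.2512]
tool_rot: [-3.141, -0.0, 2.528]
contact_force: [1.4, -0.2, -0.3]
opening: 0.0734
grip_force: 0.0
```

>>> send_rows([
  [0.8,-0.0085,0.0453,-0.01,0.11],
  [0.8,0,0.0253,-0.01,0],
  [0.8,0,0,0,0],
  [0.8,0,0,0,0],
])

```text
time: 8.9
tool_pos: [0.5121, 0.2756, 0.2313]
tool_rot: [-3.14, -0.0, 2.635]
contact_force: [0.9, 0.5, -0.3]
opening: 0.0734
grip_force: 0.0
```

Run:
```python
from h import *
print(tilt());print(tilt())
s,im,d=snap('wrist','w3.png');print(s['tool_pos'],s['tool_rot'],s['time'])
P=cloud('wrist',s,d)
hsv=cv2.cvtColor(im,cv2.COLOR_RGB2HSV)
gm=((hsv[...,0]>45)&(hsv[...,0]<75)&(hsv[...,1]>90)).astype(np.uint8)
n,l,st,ce=cv2.connectedComponentsWithStats(cv2.morphologyEx(gm,cv2.MORPH_CLOSE,np.ones((9,9))));
for i in range(1,n):
    if st[i,4]>500:
        v,u=np.where(l==i); q=np.array([P[b,a] for a,b in zip(u,v) if d[b,a]>0])
        w=np.array([world('wrist',s,a,b,.008)[:2] for a,b in zip(u,v)],np.float32)
        print(st[i],ce[i],np.percentile(q[:,2],[5,50,95]),cv2.minAreaRect(w))
```

```text
(2067, array([ 0.52441369, -0.20933525,  0.10700118]), array([-0.6355411 ,  0.09267058,  0.76648528]), 'tilt', np.float64(39.96068969069923), 'yaw', np.float64(-8.296042171503496), 'off', np.float64(0.0036402720546438332))
(2047, array([ 0.52506288, -0.20897657,  0.10755334]), array([-0.63435388,  0.0946256 ,  0.76722953]), 'tilt', np.float64(39.894249333810635), 'yaw', np.float64(-8.484165047676269), 'off', np.float64(0.003793215646304901))
[0.5128457  0.27464024 0.23196259] [-3.14148579e+00  4.65482736e-04  2.63262126e+00] 9.0Traceback (most recent call last):
  File "<stdin>", line 11, in <module>
  File "h.py", line 15, in world
    c=calibration(cam);K=np.array(c['intrinsics']);T=c2w(cam,s)
                                                     ~~~^^^^^^^
  File "h.py", line 9, in c2w
    c=calibration(cam)
ValueError: time passes only in moves, steps and waits
```

View pics/w3.png

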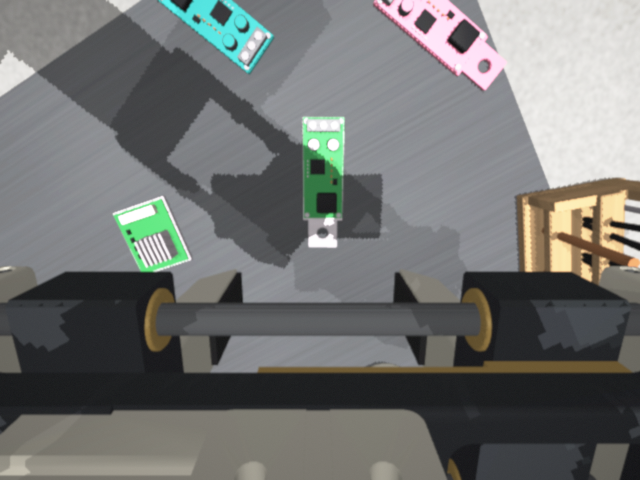

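The wrist view shows the green module upright under the hand: board from (303,117) to (344,219), eye at (322,234). The plate now reads 40°.

Run:
```python
from h import *
s=observe();
pts=[(303,117),(344.5,117),(302.5,219),(343,219)]
w=[world('wrist',s,a,b,.008) for a,b in pts];e=world('wrist',s,322.5,233.5,.006)
c=sum(w)/4;t=(w[0]+w[1])/2;hd=(w[2]+w[3])/2
print('c',c,'len',np.linalg.norm(hd-t),'wid',np.linalg.norm(w[0]-w[1]),np.linalg.norm(w[2]-w[3]))
for v in(w[2]-w[0],w[3]-w[1],e-t):print(np.degrees(np.arctan2(v[1],v[0])))
print('eye',e,np.linalg.norm(e-c));print(s['tool_pos'],s['tool_rot'])
a=np.arctan2((hd-t)[1],(hd-t)[0]);m=np.array([np.cos(a),np.sin(a),0]);g=e-.03*m
print('grip',g,'delta',g-s['tool_pos'],'yaw',a+np.pi)
```

```text
c [0.48068892 0.30077167 0.008     ] len 0.10810110932446777 wid 0.04308001950337481 0.04525617316240955
-30.073345405691015
-28.92000532147512
-29.53808655472907
eye [0.54269104 0.26559327 0.006     ] 0.07131468059591818
[0.51297073 0.2744875  0.23207896] [3.14140047e+00 5.88154289e-04 2.63211993e+00]
grip [0.51657953 0.28036448 0.006     ] delta [ 0.00360879  0.00587698 -0.22607896] yaw 2.6267778561651105
```

>>> send_rows([
  [0.8,0.002,0.004,-0.045,-0.005],
  [0.8,0,0,-0.05,0],
  [0.8,0,0,-0.05,0],
  [0.8,0,0,-0.05,0],
  [0.8,0,0,-0.028,0],
])

```text
time: 9.55
tool_pos: [0.5132, 0.2776, 0.0053]
tool_rot: [-3.138, -0.003, 2.627]
contact_force: [0.2, 0.5, 0.7]
opening: 0.073
grip_force: 0.0
```

>>> send_rows([
  [0.8,0,0,0,0],
  [0.8,0,0,0,0],
])

```text
time: 9.75
tool_pos: [0.5155, 0.2791, 0.0095]
tool_rot: [3.141, 0.001, 2.627]
contact_force: [0.1, 0.2, 0.0]
opening: 0.0731
grip_force: 0.0
```

Now down the last 7 mm, then close gently.

>>> send_rows([
  [0.8,0,0,-0.004,0],
  [0.8,0,0,-0.003,0],
  [0.4,0,0,0,0],
  [0.4,0,0,0,0],
  [0.4,0,0,0,0],
], grip_force=3)

```text
time: 10.25
tool_pos: [0.5148, 0.2799, 0.002]
tool_rot: [3.141, 0.001, 2.629]
contact_force: [0.3, -0.5, 0.4]
opening: 0.0539
grip_force: 0.0
```

>>> send_rows([
  [0.4,0,0,0,0],
  [0.4,0,0,0,0],
  [0.4,0,0,0,0],
])

```text
time: 10.55
tool_pos: [0.5146, 0.2798, 0.0017]
tool_rot: [3.141, 0.0, 2.629]
contact_force: [-0.6, -0.0, 2.7]
opening: 0.0438
grip_force: 3.0
```

>>> send_rows([
  [0.4,-0.0005,0.0003,0.0065,0],
  [0.4,-0.001,0.0005,0.0066,0],
  [0.4,-0.0014,0.0008,0.0064,0],
  [0.4,-0.0017,0.0009,0.0064,0],
  [0.4,-0.0022,0.0012,0.0061,0],
])

```text
time: 11.05
tool_pos: [0.5078, 0.2836, 0.0343]
tool_rot: [3.141, 0.0, 2.629]
contact_force: [-0.4, 0.2, -1.8]
opening: 0.0442
grip_force: 3.0
```

>>> send_rows([
  [0.4,-0.0024,0.0014,0.0061,0],
  [0.4,-0.0029,0.0016,0.0057,0],
  [0.4,-0.0031,0.0018,0.0056,0],
  [0.4,-0.0036,0.002,0.0052,0],
  [0.4,-0.0037,0.0021,0.0051,0],
])

```text
time: 11.55
tool_pos: [0.4918, 0.2925, 0.0617]
tool_rot: [3.141, 0.0, 2.629]
contact_force: [0.3, -0.8, -1.1]
opening: 0.0437
grip_force: 3.0
```

>>> send_rows([
  [0.4,0,0,0,0],
  [0.4,0,0,0,0],
])

```text
time: 11.75
tool_pos: [0.4921, 0.2925, 0.0614]
tool_rot: [3.141, 0.0, 2.629]
contact_force: [0.2, -0.2, -0.6]
opening: 0.0437
grip_force: 3.0
```

```bash
cat >> h.py <<'E'
def modfit(cam='wrist',fn=None):
    s,im,d=snap(cam,fn);P=cloud(cam,s,d)
    hsv=cv2.cvtColor(im,cv2.COLOR_RGB2HSV)
    g=(hsv[...,0]>45)&(hsv[...,0]<75)&(hsv[...,1]>90)&(d>0)&(np.linalg.norm(P[...,:2]-s['tool_pos'][:2],axis=-1)<.11)
    pts=P[g]
    for _ in range(8):
        c=np.median(pts,0);c=pts.mean(0);n=np.linalg.svd(pts-c,full_matrices=False)[2][2];r=abs((pts-c)@n);pts=pts[r<max(.0012,1.5*r.std())]
    n*=np.sign(n[2])
    return len(pts),c,n,'incl',np.degrees(np.arccos(n[2])),'az',np.degrees(np.arctan2(-n[1],-n[0])),'tool',s['tool_pos'],s['tool_rot']
E
python3 - <<'E'
from h import *
print(modfit('wrist','w4.png'));print(modfit('top'))
E
```

```text
(6940, array([0.46730173, 0.3071629 , 0.04400516]), array([-0.52664752,  0.2975118 ,  0.79632224]), 'incl', np.float64(37.219676117636766), 'az', np.float64(-29.46281541423895), 'tool', array([0.49211442, 0.29247165, 0.06137452]), array([3.14116456e+00, 3.61949389e-04, 2.62904115e+00]))
  return _methods._mean(a, axis=axis, dtype=dtype,
  ret = um.true_divide(
h.py:45: RuntimeWarning: Mean of empty slice.
  c=np.median(pts,0);c=pts.mean(0);n=np.linalg.svd(pts-c,full_matrices=False)[2][2];r=abs((pts-c)@n);pts=pts[r<max(.0012,1.5*r.std())]
Traceback (most recent call last):
  File "h.py", line 45, in modfit
    c=np.median(pts,0);c=pts.mean(0);n=np.linalg.svd(pts-c,full_matrices=False)[2][2];r=abs((pts-c)@n);pts=pts[r<max(.0012,1.5*r.std())]
                                       ~~~~~~~~~~~~~~~~~~~~~~~~~~~~~~~~~~~~~~~~~~~^^^
IndexError: index 2 is out of bounds for axis 0 with size 0
```

View pics/w4.png

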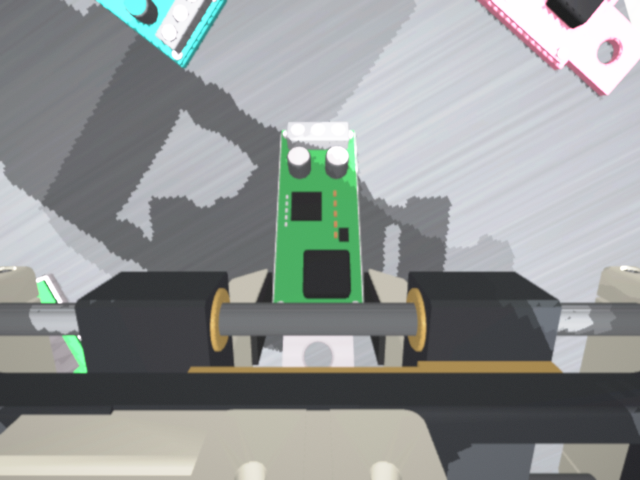

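The module follows the lift: the wrist view shows it tail-down at 37.2°, with the eye at (318,353). A little more, then I'll clamp firmly.

>>> send_rows([
  [0.4,-0.0014,0.0008,0.0019,0],
  [0.4,-0.0014,0.0008,0.0018,0],
  [0.4,0,0,0,0],
  [0.4,0,0,0,0],
])

```text
time: 12.25
tool_pos: [0.4891, 0.2939, 0.0649]
tool_rot: [-3.142, -0.0, 2.629]
contact_force: [0.9, -0.1, -0.6]
opening: 0.0441
grip_force: 3.0
```

>>> send_rows([
  [0.4,0,0,0,0],
  [0.4,0,0,0,0],
  [0.4,0,0,0.02,0],
  [0.4,0,0,0.05,0],
  [0.4,0,0,0.05,0],
], grip_force=40)

```text
time: 12.75
tool_pos: [0.4883, 0.2936, 0.1852]
tool_rot: [-3.139, -0.002, 2.629]
contact_force: [2.0, 0.6, -1.5]
opening: 0.0421
grip_force: 40.0
```

>>> send_rows([
  [0.4,0,0,0.05,0],
  [0.4,0,0,0,0],
  [0.4,0,0,0,0],
])

```text
time: 13.05
tool_pos: [0.4894, 0.294, 0.2357]
tool_rot: [3.14, 0.001, 2.629]
contact_force: [-0.8, -0.6, -3.0]
opening: 0.0419
grip_force: 40.0
```

Run:
```python
from h import *
print(modfit('wrist','w5.png'))
s=observe();print(s['opening'],s['grip_force'],s['time'])
im=cv2.imread('pics/w5.png');cv2.imwrite('pics/w5c.png',cv2.resize(im[110:380,250:390],None,fx=2.2,fy=2.2,interpolation=3))
```

```text
(6503, array([0.4679037 , 0.30665555, 0.2152729 ]), array([-0.60563617,  0.34038318,  0.71926637]), 'incl', np.float64(44.00605596130154), 'az', np.float64(-29.337112180589425), 'tool', array([0.48938528, 0.29403163, 0.23566794]), array([3.13996099e+00, 1.21618956e-03, 2.62883160e+00]))
0.041937740511074455 39.99947011470795 13.1
```

View pics/w5c.png

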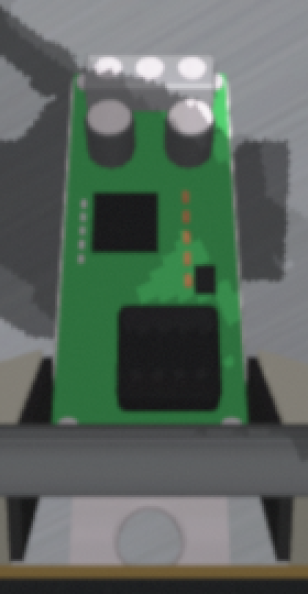

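The crop shows the module held tail-down, with its eye at about (318,354) in the full picture. The fit gives 44°, close enough to the plate. Next I'll compute the stud axis and the eye relative to the tool.

```bash
cat > stud.py <<'E'
from h import *
h=np.array([.4568,-.1995,.045]);a=np.radians(-8.35)
X=np.array([np.cos(a),np.sin(a),0]);Y=np.array([-np.sin(a),np.cos(a),0]);Z=np.array([0,0,1.])
def ana(P,t,c,tag):
    t=np.radians(t);u=X*np.cos(t)+Z*np.sin(t);n=-X*np.sin(t)+Z*np.cos(t)
    q=P.reshape(-1,3);q=q[np.isfinite(q).all(1)]
    hh=(q-c)@n;x=(q-h)@u;y=(q-h)@Y
    m=(hh>.005)&(hh<.02)&(abs(x-.14)<.02)&(abs(y)<.03)
    print(tag,m.sum(),'hmax',np.percentile(hh[m],[50,98]))
    for lo,hi in((.005,.009),(.009,.0135),(.0135,.02)):
        k=m&(hh>lo)&(hh<hi)
        if k.sum():print('  h',lo,hi,k.sum(),'x',x[k].min(),x[k].mean(),x[k].max(),'y',y[k].min(),y[k].mean(),y[k].max())
    # edges of plate
    f=(abs(hh)<.002)&(abs(y)<.08)&(abs(x-.09)<.09);k=f&(x>.03)&(x<.12);print('  plate y range',np.percentile(y[k],[.5,99.5]),'x range',np.percentile(x[f&(abs(y)<.03)],[.3,99.7]))
if __name__=='__main__':
    ana(np.load('P2.npy'),39.12,np.array([.52955,-.20742,.10952]),'wrist')
    r=tilt();print(r);s,im,d=snap('top');P=cloud('top',s,d);P[d==0]=np.nan
    ana(P,r[4],r[1],'top')
    s=observe();n=np.array([-0.60563617,.34038318,.71926637]);c=np.array([.4679037,.30665555,.2152729])
    T=c2w('wrist',s);K=calibration('wrist')['intrinsics']
    for v in(353,354,355):
        p=np.array([(318.2-K[0,2])/K[0,0],-(v-K[1,2])/K[1,1],-1]);w=T[:3,:3]@p;o=T[:3,3]
        e=o+w*((c-.002*n-o)@n)/(w@n);R=Rn.from_euler('xyz',s['tool_rot']).as_matrix()
        et=R.T@(e-s['tool_pos']);nt=R.T@n;print(v,'eye rim top in tool',et,'n tool',nt)
    print(s['tool_pos'],s['tool_rot'])
E
python3 stud.py
```

```text
wrist 98 hmax [0.01225977 0.01650505]
  h 0.005 0.009 26 x 0.14198152742594053 0.14493560612689846 0.1468330262098803 y 0.001420514020997861 0.005912034152278799 0.008582115238693361
  h 0.009 0.0135 38 x 0.14023024504070447 0.14483036926588322 0.14705076892048077 y 0.0009552641596871923 0.005244607068929772 0.008577298091691594
  h 0.0135 0.02 34 x 0.14026833629385857 0.14330867762264193 0.14530718854105795 y 0.00240620142083708 0.005055021272501639 0.007892956353020425
  plate y range [-0.06213586  0.06846883] x range [0.00113874 0.1668351 ]
(2040, array([ 0.52447436, -0.20850609,  0.10701997]), array([-0.63335001,  0.09272607,  0.76829008]), 'tilt', np.float64(39.79941339396253), 'yaw', np.float64(-8.329255151978428), 'off', np.float64(0.003952675850776431))
top 21 hmax [0.01268457 0.0177644 ]
  h 0.005 0.009 3 x 0.1431584061699596 0.14360430451307538 0.14444632859773196 y -0.0005538002857495085 0.00223604750339594 0.005660796444655047
  h 0.009 0.0135 11 x 0.1370576042165691 0.14170367232462064 0.14495494749671056 y -0.0018669218485515592 0.002723359600463566 0.005416692140552622
  h 0.0135 0.02 7 x 0.13927986711457407 0.14135427116433058 0.14450706947395225 y -8.361166982913397e-05 0.002473453093259599 0.005202122118133709
  plate y range [-0.07319016  0.0659026 ] x range [0.00063232 0.16570078]
353 eye rim top in tool [-0.02082025  0.00152151 -0.02334198] n tool [ 0.69657137 -0.00295634 -0.71748141]
354 eye rim top in tool [-0.02112534  0.00152147 -0.02363817] n tool [ 0.69657137 -0.00295634 -0.71748141]
355 eye rim top in tool [-0.0214296   0.00152143 -0.02393357] n tool [ 0.69657137 -0.00295634 -0.71748141]
[0.48826928 0.29348864 0.23275708] [-3.13827963e+00 -2.55746057e-03  2.62872961e+00]
```

>>> send_rows([
  [0.4,0.005,-0.03,0.01,0.036],
  [0.4,0.0075,-0.045,0.01,0.037],
  [0.4,0.0075,-0.045,0.01,0.037],
  [0.4,0.0075,-0.045,0.005,0.037],
  [0.4,0.0075,-0.045,0,0.037],
])

```text
time: 13.7
tool_pos: [0.524, 0.0823, 0.269]
tool_rot: [-3.141, -0.002, 2.815]
contact_force: [1.3, -0.9, -2.1]
opening: 0.0423
grip_force: 40.0
```

>>> send_rows([
  [0.4,0.0075,-0.045,0,0.037],
  [0.4,0.0075,-0.045,0,0.037],
  [0.4,0.0075,-0.045,0,0.037],
  [0.4,0.0075,-0.045,0,0.037],
  [0.4,0.0075,-0.044,0,0.034],
])

```text
time: 14.2
tool_pos: [0.5612, -0.1418, 0.2679]
tool_rot: [3.14, -0.003, 2.996]
contact_force: [0.4, 0.5, -1.5]
opening: 0.0425
grip_force: 40.0
```

>>> send_rows([
  [0.4,0,0,0,0],
  [0.4,0,0,0,0],
  [0.4,0,0,0,0],
  [0.4,0,0,0,0],
])

```text
time: 14.6
tool_pos: [0.5616, -0.1387, 0.2695]
tool_rot: [3.141, -0.001, 2.996]
contact_force: [0.1, -0.4, -2.1]
opening: 0.042
grip_force: 40.0
```

```bash
cat > m.py <<'E'
import sys
from h import *
h=np.array([.4578,-.1996,.045]);a=np.radians(-8.35)
X=np.array([np.cos(a),np.sin(a),0]);Y=np.array([-np.sin(a),np.cos(a),0]);Z=np.array([0,0,1.])
s,im,d=snap('wrist',sys.argv[1]);P=cloud('wrist',s,d);P[d==0]=np.nan
R=Rn.from_euler('xyz',s['tool_rot']).as_matrix()
print('tool',s['tool_pos'],s['tool_rot'],s['opening'])
q=P-h;x=q@X;y=q@Y;z=q[...,2]
m=(im.max(2)<60)&(abs(y)<.06)&(np.hypot(x,z)<.16)&(np.hypot(x,z)>.03)&(z>.01)&(abs(z-x*.84)<.03)
pts=P[m]
for _ in range(6):
    c=pts.mean(0);n=np.linalg.svd(pts-c,full_matrices=False)[2][2];r=abs((pts-c)@n);pts=pts[r<max(.0015,2*r.std())]
n*=np.sign(n[2]);t=np.arccos(n[2]);print('plate',len(pts),np.degrees(t),np.degrees(np.arctan2(-n[1],-n[0])),'off',(c-h)@n)
u=np.cross(Y,n);hh=(P-c)@n;x=(P-h)@u
k=(hh>.006)&(hh<.02)&(abs(x-.14)<.012)&(abs(y)<.014)
vs,us=np.where(k);print('stud px',k.sum(),us.min(),us.max(),vs.min(),vs.max())
for lo,hi in((.006,.013),(.0135,.02)):
    kk=k&(hh>lo)&(hh<hi)
    if kk.any():
        w=P[kk];cc=(w.min(0)+w.max(0))/2
        print(lo,kk.sum(),'plate x',x[kk].min(),x[kk].max(),'Y',y[kk].min(),y[kk].max(),'mean tool',(w.mean(0)-s['tool_pos'])@R)
E
python3 m.py w6.png
python3 -c "
from h import *
print(modfit('wrist'))
im=cv2.imread('pics/w6.png');cv2.imwrite('pics/w6c.png',im[90:390,170:460].repeat(2,0).repeat(2,1))"
```

```text
tool [ 0.56159526 -0.13865196  0.26954422] [ 3.14102190e+00 -9.37777374e-04  2.99635393e+00] 0.041952104449407376
plate 12126 39.907578425991524 -8.391166739591522 off 0.004664387592260785
stud px 100 226 236 230 241
0.006 47 plate x 0.13822874558570428 0.1455177375806932 Y 0.0008271802936625729 0.008318012412729225 mean tool [-0.00682377 -0.06957844  0.12143946]
0.0135 46 plate x 0.13942624388354183 0.14489391414256503 Y 0.0009051085512811273 0.007310947603746236 mean tool [-0.00252165 -0.07094485  0.11791342]
(6607, array([ 0.53715946, -0.13506858,  0.24963036]), array([-0.68045809,  0.09969254,  0.72597396]), 'incl', np.float64(43.45006976501016), 'az', np.float64(-8.334991194591028), 'tool', array([ 0.56168598, -0.13867432,  0.26979014]), array([ 3.14122225e+00, -4.63871890e-04,  2.99655810e+00]))
```

View pics/w6c.png

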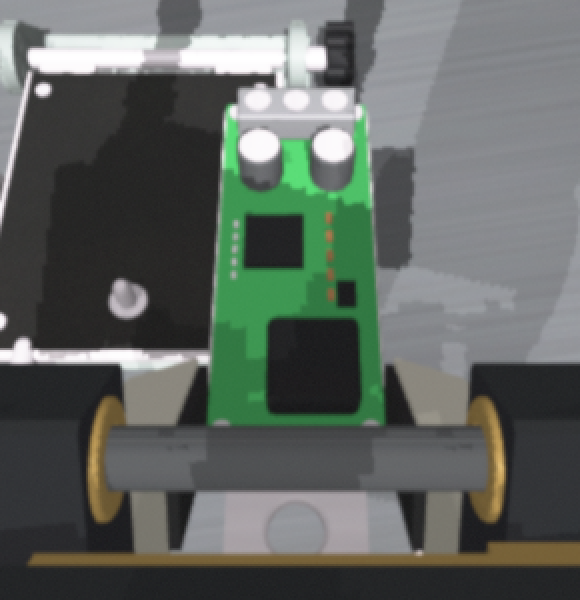

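The crop shows the stud clear to the left of the held module: tip near (231,236) in the full picture, eye at (318,355). The camera looks nearly along the stud through the eye, so once above the stud I can centre it in the hole.

Run:
```python
from h import *
a=np.radians(-8.35);X=np.array([np.cos(a),np.sin(a),0]);Y=np.array([-np.sin(a),np.cos(a),0]);Z=np.array([0,0,1.])
# bar in P2 (yaw 1.434)
P=np.load('P2.npy');q=P.reshape(-1,3)
k=(abs(q@Y+.131)<.03)&(abs(q[:,2]-.172)<.006)&(abs(q@X-.633)<.015)
b=q[k];print('bar w2',len(b),'X',(b@X).min(),(b@X).max(),'zmax',np.percentile(b[:,2],95),'grip TCP X',np.array([.6086,-.2232,0])@X)
tp=np.array([.56168598,-.13867432,.26979014]);R=Rn.from_euler('xyz',[3.14122,-.000464,2.99656]).as_matrix()
n=np.array([-.68045809,.09969254,.72597396]);c=np.array([.53715946,-.13506858,.24963036])
H=calibration('wrist')['hand_eye'];K=calibration('wrist')['intrinsics']
nt=R.T@n;ct=R.T@(c-tp)
p=H[:3,:3]@np.array([(318-K[0,2])/K[0,0],-(355.5-K[1,2])/K[1,1],-1]);o=H[:3,3]
e=o+p*((ct-.002*nt-o)@nt)/(p@nt);eb=e-.006*nt
print('board centre tool',ct,'n',nt,'eye top',e,'eye bottom',eb)
t=np.radians(40);ns=-X*np.sin(t)+Z*np.cos(t)
F=.58657*X-.127*Y+.13806*Z
eb2=eb+[.0017,0,0];eb2[1]=0
R2=Rn.from_euler('xyz',[np.pi,0,2.995]).as_matrix()
for g in(.02,.008):print('TCP for gap',g,F+g*ns-R2@eb2)
```

```text
bar w2 840 X 0.6302537891584503 0.6402501004048129 zmax 0.17617630320650465 grip TCP X 0.6345615281767024
board centre tool [2.47807825e-02 1.56781694e-05 2.01712877e-02] n [ 6.88058904e-01  5.73275596e-04 -7.25654616e-01] eye top [-0.02306921  0.00114997 -0.0224426 ] eye bottom [-0.02719756  0.00114653 -0.01808867]
TCP for gap 0.02 [ 0.52396557 -0.20524394  0.13529222]
TCP for gap 0.008 [ 0.53159725 -0.20636408  0.12609969]
```

>>> send_rows([
  [0.4,-0.03,-0.03,0,0],
  [0.4,-0.033,-0.032,0,0],
  [0.4,0,0,-0.04,0],
  [0.4,0,0,-0.04,0],
  [0.4,0,0,-0.02,0],
])

```text
time: 15.2
tool_pos: [0.4972, -0.2009, 0.1673]
tool_rot: [3.14, -0.003, 2.995]
contact_force: [0.8, 0.9, -2.2]
opening: 0.0424
grip_force: 40.0
```

>>> send_rows([
  [0.4,0.012,-0.002,-0.014,0],
  [0.4,0.011,-0.0018,-0.014,0],
  [0.4,0,0,0,0],
  [0.4,0,0,0,0],
])

```text
time: 15.6
tool_pos: [0.5216, -0.2052, 0.1422]
tool_rot: [3.141, -0.001, 2.996]
contact_force: [-0.5, 1.0, -1.3]
opening: 0.0423
grip_force: 40.0
```

```bash
cat > eye.py <<'E'
import sys
from h import *
s,im,d=snap('wrist',sys.argv[1]);print(s['tool_pos'],s['tool_rot'],s['contact_force'],s['time'])
g=cv2.cvtColor(im,cv2.COLOR_RGB2GRAY)
print('cols',list(range(284,354,2)))
for v in range(330,376,2):print(v,' '.join('%3d'%x for x in g[v,284:354:2]))
print('depth mm')
for v in range(336,374,3):print(v,' '.join('%3d'%(1000*x) for x in d[v,298:340:2]))
E
python3 eye.py w7.png;python3 -c "
from h import *
print(tilt())"
```

```text
[ 0.52161657 -0.20523857  0.14215945] [ 3.14135868e+00 -5.38196820e-04  2.99577735e+00] [-0.51828368  0.99463452 -1.29523004] 15.6
cols [284, 286, 288, 290, 292, 294, 296, 298, 300, 302, 304, 306, 308, 310, 312, 314, 316, 318, 320, 322, 324, 326, 328, 330, 332, 334, 336, 338, 340, 342, 344, 346, 348, 350, 352]
330 151 150 149 150 150 150 151 151 152 150 150 150 149 151 151 150 149 149 150 151 150 150 151 150 150 150 132 121 121 121 123 122 121 122 121
332 146 146 146 146 147 146 146 146 145 146 146 145 146 146 146 145 147 146 146 145 146 146 146 147 146 146 139 121 120 119 120 119 120 120 119
334 141 142 143 143 142 142 142 142 142 143 143 142 143 143 142 141 142 142 141 143 142 142 140 136 135 134 133 124 124 124 124 124 124 123 122
336 215 218 219 219 219 219 220 218 219 218 218 218 218 218 218 219 218 219 219 218 218 218 218 215 216 216 214 216 215 215 215 215 214 214 199
338 233 235 235 235 235 235 235 235 234 234 234 234 235 235 236 236 236 236 237 236 235 234 234 234 234 235 234 234 234 234 234 234 233 233 222
340 231 234 234 234 234 234 234 234 234 234 233 233 234 234 233 226 
[... 3197 characters left out ...]
169 170 172 184 184 184 157 154 155 155
360 154 153 154 155 184 184 176 170 171 169 170 170 172 174 184 183 182 155 154 154 155
363 154 154 154 153 183 182 182 179 172 171 171 171 179 183 182 183 154 154 153 152 155
366 152 153 153 153 153 153 183 182 182 183 183 182 181 182 183 154 153 153 153 154 152
369  75  75  75  75  75  75  75  75  74  76  74  74  75  75  75  74  75  75  74  75  76
372  68  69  69  68  67  69  68  69  67  68  69  67  68  69  68  67  68  68  67  67  68
(97, array([ 0.50358819, -0.16817337,  0.08508052]), array([-0.59219443,  0.29484892,  0.74991324]), 'tilt', np.float64(41.417136769063966), 'yaw', np.float64(-26.46834961248789), 'off', np.float64(0.011585829615278345))
```

Through the eye, the stud tip shows well centred: hole centre about (318,354), stud about (317.5,355). The gap to the plate is about 25 mm. I'll advance along the stud.

>>> send_rows([
  [0.4,0.003,-0.0004,-0.004,0],
  [0.4,0.003,-0.0004,-0.004,0],
  [0.4,0.0022,-0.0004,-0.0034,0],
  [0.4,0,0,0,0],
  [0.4,0,0,0,0],
])

```text
time: 16.2
tool_pos: [0.5299, -0.2071, 0.1304]
tool_rot: [3.141, -0.0, 2.995]
contact_force: [0.1, 0.3, -1.4]
opening: 0.0421
grip_force: 40.0
```

```bash
python3 eye.py w8.png | cut -c1-150; python3 -c "
from h import *
print(modfit('wrist'))"
```

```text
[ 0.52991028 -0.20706314  0.13036027] [ 3.14140790e+00 -3.68273873e-04  2.99483845e+00] [ 0.05119164  0.32431797 -1.40446759] 16.2
cols [284, 286, 288, 290, 292, 294, 296, 298, 300, 302, 304, 306, 308, 310, 312, 314, 316, 318, 320, 322, 324, 326, 328, 330, 332, 334, 336, 338, 340,
330 149 147 147 148 148 148 147 148 148 148 149 148 148 148 147 148 148 148 147 148 147 146 148 146 143 134 133 130 121 120 120 120 120 120 120
332 143 144 144 144 143 145 144 144 143 144 143 143 144 144 144 144 143 143 144 144 143 144 144 143 127 116 118 116 118 117 118 117 117 118 116
334 140 139 139 140 140 140 140 141 140 140 139 141 141 140 139 139 139 140 139 139 140 139 140 140 129 122 122 121 122 122 122 122 121 122 119
336 213 216 216 216 216 216 216 216 215 215 215 214 216 215 215 216 216 217 216 215 215 215 215 215 214 213 213 212 212 212 212 212 212 211 195
338 230 233 233 232 233 233 233 233 233 232 232 232 232 232 234 234 234 234 234 234 233 232 232 232 232 232 233 232 231 231 232 231 231 231 219
340 229 232 232 232 232 232 232 232 232 232 232 231 232 233 231 224 222 221 222 226 231 233 232 23
[... 3242 characters left out ...]
 156 156 157 157 156 157 169 170 170 155 154 155 155
363 154 153 154 154 168 170 170 169 161 159 158 158 162 169 169 169 153 154 154 154 154
366 153 153 153 153 154 153 168 169 169 168 169 169 169 169 168 154 154 153 153 154 154
369  75  75  74  76  75  75  75  75  75  75  75  74  75  75  74  74  75  75  74  74  75
372  69  68  68  67  68  68  68  68  68  67  68  69  68  67  70  68  68  68  69  68  68
(6561, array([ 0.50571526, -0.20341166,  0.11058676]), array([-0.6812727 ,  0.10037913,  0.72511485]), 'incl', np.float64(43.52159723726838), 'az', np.float64(-8.381688478829997), 'tool', array([ 0.52992228, -0.20705075,  0.13048101]), array([ 3.14143899e+00, -1.71001617e-04,  2.99477965e+00]))
```

The tip depth now equals the eye rim, so the stud is inside the hole and centred. I'll loosen the grip so the tail swings onto the plate, then lower 4 mm more.

>>> send_rows([
  [0.4,0,0,0,0],
  [0.4,0,0,0,0],
  [0.4,0.0013,-0.0002,-0.0016,0],
  [0.4,0.0013,-0.0002,-0.0016,0],
  [0.4,0,0,0,0],
], grip_force=4)

```text
time: 16.8
tool_pos: [0.5327, -0.2075, 0.1271]
tool_rot: [3.141, -0.0, 2.995]
contact_force: [-1.4, -0.4, -1.3]
opening: 0.0441
grip_force: 4.0
```

```bash
python3 -c "
from h import *
print(modfit('wrist'))
s,im,d=snap('wrist');print(s['contact_force'],s['opening'],s['grip_force'],s['time'])
for v in range(336,368,3):print(v,' '.join('%3d'%(1000*x) for x in d[v,296:342:2]))
"
```

```text
(6568, array([ 0.50781282, -0.20380674,  0.10718309]), array([-0.6711911 ,  0.09750051,  0.73484431]), 'incl', np.float64(42.705938200697), 'az', np.float64(-8.26525204784195), 'tool', array([ 0.53265371, -0.20748919,  0.12709971]), array([ 3.14148430e+00, -1.64467840e-04,  2.99477105e+00]))
[-0.06336798  0.12226052 -1.1240774 ] 0.04383303861579687 3.9995811134576797 16.85
336 159   0 159 159 159 159 159 160 159 160 159 159 159 160 160 160 160 160 160 160 159 159 160
339 158 159 159 159 159 159 158 159 159 160 160 161 159 159 159 159 159 158 158 159 160 159 159
342 158 159 159 159 158 159 160 161 164 169 170 170 170 169 161 160 159 159 157 158 159 159 158
345 157 157 158 157 158 159 168 169 169 157 157 156 154 156 169 168 162 159 158 157 158 158 157
348 157 157 158 157 157 168 168 169 155 154 153 153 153 153 155 158 167 161 157 157 157 157 158
351 157 155 157 158 160 167 167 157 155 153 152 152 152 153 154 156 168 167 158 156 156 156 157
354 156 156 156 155 166 168 167 155 154 151 152 152 152 152 153 155 166 167 158 156 156 156 155
357 154 155 155 156 167 165 167 167 154 153 153 153 152 152 154 155 167 167 157 155 155 154 155
360 154 154 154 154 155 165 166 167 158 154 153 154 153 153 154 167 165 165 156 155 155 155 154
363 153 153 153 154 154 155 166 163 164 162 160 158 160 162 165 165 165 155 154 155 155 154 154
366 154 153 154 153 155 153 154 164 165 163 165 165 164 165 165 155 154 154 154 154 154 154 154
```

>>> send_rows([
  [0.4,0.0013,-0.0002,-0.0016,0],
  [0.4,0,0,0,0],
  [0.6,0,0,0,0],
  [0.65,0,0,0,0],
  [0.65,0,0,0,0],
])

```text
time: 17.4
tool_pos: [0.534, -0.2077, 0.126]
tool_rot: [-3.142, 0.0, 2.995]
contact_force: [-0.4, -0.1, -0.3]
opening: 0.0585
grip_force: 0.0
```

```bash
python3 -c "
from h import *
print(modfit('wrist'))
s,im,d=snap('wrist');print(s['contact_force'],s['opening'],s['grip_force'],s['time'])
for v in range(333,368,3):print(v,' '.join('%3d'%(1000*x) for x in d[v,296:342:2]))
"
```

```text
(6754, array([ 0.50867546, -0.20379765,  0.10401576]), array([-0.63444905,  0.09390551,  0.76723931]), 'incl', np.float64(39.89337564082507), 'az', np.float64(-8.419285822248309), 'tool', array([ 0.53399608, -0.20772636,  0.12595016]), array([-3.14151980e+00,  4.92284372e-04,  2.99478330e+00]))
[ 0.11381419  0.09882347 -0.60034402] 0.059583755663691784 0.0 17.45
333  83  84  84  83  84  81  82  84  83  84  84  84  83  82  83  83  85  83  84  84  82  83  84
336 163 163 164 164 164 163 165 165 168 169 169 170 169 170 166 164 164 164 164 163 164 164 163
339 163 163 164 163 163 164 167 168 168 168 167 168 168 168 167 169 165 164 162 164 163 164 164
342 162 162 163 162 164 168 168 167 168 167 167 167 168 168 167 168 167 165 162 163 162 161 162
345 162 161 160 163 162 168 167 168 167 155 153 153 154 154 156 166 168 166 162 163 162 162 162
348 161 162 161 163 165 168 167 167 154 152 152 151 152 152 152 154 167 166 162 161 162 161 160
351 161 161 160 160 163 167 166 155 152 150 151 152 150 151 153 154 166 167 161 161 161 161 162
354 160 158 160 160 161 165 165 154 152 151 152 151 150 151 152 151 165 166 161 160 160 159 160
357 159 159 160 159 159 159 166 165 152 152 150 151 151 151 153 153 165 161 160 160 160 160 160
360 160 159 159 159 158 159 159 159 163 153 152 151 151 152 156 159 159 160 159 159 160 158 158
363 158 158 158 158 159 157 158 158 159 159 158 159 159 158 159 159 158 157 158 158 160 159 159
366 159 157 158 157 158 158 158 157 156 157 158 159 157 156 158 159 158 157 158 159 158 158 157
```

The module dropped flat: 39.9°, heading -8.4°, and the stud sticks out 10 mm above the tongue. I'll retreat and check.

>>> send_rows([
  [0.65,0,0,0.02,0],
  [0.65,0,0,0.04,0],
  [0.65,0,0,0.045,0],
  [0.65,0,0.02,0.04,0],
  [0.65,0,0.05,0,0],
])

```text
time: 18.0
tool_pos: [0.5363, -0.1406, 0.2767]
tool_rot: [-3.138, 0.012, 2.99]
contact_force: [1.2, 0.4, 1.3]
opening: 0.0598
grip_force: 0.0
```

>>> send_rows([
  [0.65,-0.02,0.045,0,0],
  [0.65,-0.02,0.045,0,0],
  [0.65,-0.02,0.045,0,0],
  [0.65,0,0,0,0],
  [0.65,0,0,0,0],
])

```text
time: 18.5
tool_pos: [0.4738, -0.0019, 0.2713]
tool_rot: [-3.141, 0.001, 2.997]
contact_force: [0.0, 0.2, 0.5]
opening: 0.0598
grip_force: 0.0
```

Run:
```python
from h import *
print(tilt('t2.png'))
s,im,d=snap('top');P=cloud('top',s,d)
hsv=cv2.cvtColor(im,cv2.COLOR_RGB2HSV);g=(hsv[...,0]>45)&(hsv[...,0]<75)&(hsv[...,1]>90)&(d>0);g[:190]=0;g[:,:390]=0
p=P[g];c=p.mean(0)
for _ in range(6):
    c=p.mean(0);n=np.linalg.svd(p-c,full_matrices=False)[2][2];r=abs((p-c)@n);p=p[r<max(.0015,1.8*r.std())]
n*=np.sign(n[2]);print('module',len(p),c,np.degrees(np.arccos(n[2])),np.degrees(np.arctan2(-n[1],-n[0])))
(cx,cy),(w,h),ang=cv2.minAreaRect(np.argwhere(g)[:,::-1].astype(np.float32));print(cx,cy,w,h,ang)
s=observe();print(s['tool_pos'],s['time'],s['contact_force'])
b=cv2.imread('pics/t2.png');cv2.imwrite('pics/t2c.png',cv2.resize(b[185:315,370:510],None,fx=4,fy=4,interpolation=3))
```

```text
(326, array([ 0.52224438, -0.25488195,  0.11081028]), array([-0.63771371,  0.08571056,  0.76548999]), 'tilt', np.float64(40.0493962422362), 'yaw', np.float64(-7.654844917529017), 'off', np.float64(0.003895514192337363))<stdin>:5: RuntimeWarning: Mean of empty slice.
  ret = um.true_divide(
<stdin>:7: RuntimeWarning: Mean of empty slice.
Traceback (most recent call last):
IndexError: index 2 is out of bounds for axis 0 with size 0
```

>>> send_rows([
  [0.65,0,0.045,0,0],
  [0.65,0,0.045,0,0],
  [0.65,0,0.045,0,0],
  [0.65,0,0.045,0,0],
  [0.65,0,0,0,0],
])

```text
time: 19.1
tool_pos: [0.4743, 0.1806, 0.2702]
tool_rot: [3.14, -0.001, 2.998]
contact_force: [0.6, 0.8, 0.5]
opening: 0.0597
grip_force: 0.0
```

Run:
```python
from h import *
print(tilt('t3.png'))
b=cv2.imread('pics/t3.png');cv2.imwrite('pics/t3c.png',cv2.resize(b[185:315,370:510],None,fx=4,fy=4,interpolation=3))
s=observe();print(s['tool_pos'],s['time'],s['contact_force'])
```

```text
(1230, array([ 0.52676808, -0.20852927,  0.10875579]), array([-0.63388316,  0.09568909,  0.76748663]), 'tilt', np.float64(39.87127596119222), 'yaw', np.float64(-8.584382985872343), 'off', np.float64(0.0037161264591386045))
[0.4744294  0.17835947 0.27013982] 19.15 [-0.24637003 -0.38214491  0.20531906]
```

View pics/t3c.png

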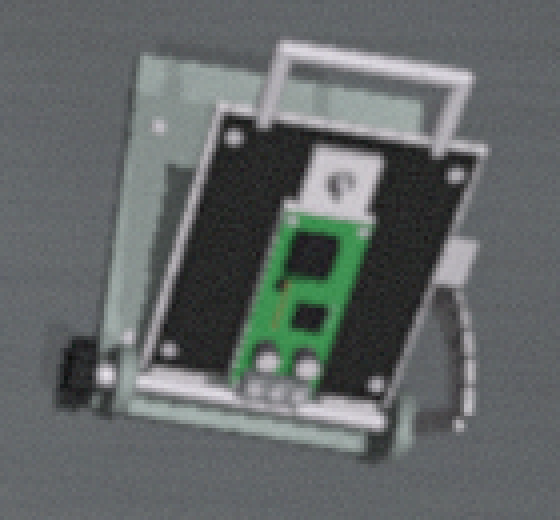

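The final crop shows the module hanging by its eye on the stud at (340,185). It is component side up, flat, and parallel to the plate edges. The plate reads 39.9° and the arm is clear, so I'm handing in.

```bash
python3 -c "
from cell import hand_in
print(hand_in())"
```

```text
the job is handed in; nothing more can be done
None
```

The job is handed in: I folded the plate to 40° (it last read 39.9°) and let go, then hung the module by its eye on the stud, component side up, flat and straight down the slope, at about 19 s of the 58 s.

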